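# Level the instrument plate with its two slotted foot screws

## Task

The instrument plate on the bench is out of level. Take the flat screwdriver from its stand and, with its blade seated in the slot, turn one slotted foot screw and then the other until the bubble of each vial lies between its two lines; turn the screws only with the driver, never with the fingers. Then put the driver back in its stand, blade down and fully home, and leave the other things on the bench where they are.

Things in the scene. Friction and masses are not known exactly. Their poses are not given: they have to be found in the camera images.
- driver_grip (a point): Centre of the driver's square black handle, 24 x 24 mm across the flats (square to its x and y) and 72 mm long. z runs up from blade to handle, x along the blade's width. Tip 121 mm below this point; a round collar 33 mm across has its underside 43 mm below it, then an 8 mm shank. About 130 g. Starts upright in the stand, at any yaw.
- driver: The driver; its origin is the middle of the end of its blade, the tip; same axes as driver_grip. The blade is 12 mm wide (along x), 2.8 mm thick (along y) and 12 mm long, flat-ended.
- stand_mouth (a point): Centre of the 22 mm round hole in the top of the driver stand, a grey block 66 x 66 x 90 mm, fixed to the bench; its top is at this point. The driver hangs in the hole with its collar resting on the top of the block; then its tip is 78 mm below this point.
- stand_home (a point): Where the driver's tip lies when the driver is fully home in the stand: 78 mm below stand_mouth.
- screw_a: Foot screw at the plate's -x +y corner: round steel head 28 mm across, top 7 mm above the origin, which is the middle of the slot's floor. x along the slot (17 mm, closed), z up. Slot 4.6 mm wide for 4 mm above its floor, then flaring to about 8 mm. About 0.06 N m; stays put; blade has 0.15 rad of play. Clockwise from above raises this corner. Starts 0.55 to 1.2 rad low.
- screw_b: The other foot screw, at the plate's +x -y corner: same make, origin and axes as screw_a. Clockwise from above raises this corner, counter-clockwise lowers it. Starts 0.55 to 1.2 rad high. Both screws turn 1.7 rad either way from level. The plate's third foot (+x +y corner) has a plain domed cap.
- vial_x (a point): Centre of the face of the tubular vial lying along x at the plate's -y edge: dark block 76 x 22 mm, 10 mm high, green window with two black lines 26 mm apart (inside), half-way between which this point lies. It shows the tilt set by screw_a. Axes are those of the plate. The 190 mm square plate has its top 11.5 mm below this point.
- vial_y (a point): Centre of the face of the tubular vial lying along y at the plate's -x edge: dark block 76 x 22 mm, 10 mm high, green window with two black lines 26 mm apart (inside), half-way between which this point lies. It shows the tilt set by screw_b. Axes are those of the plate. A syringe in a cradle, up to 34 mm above the plate's top, is fixed in the plate's middle.
- bubble_x: Bubble of vial_x, a white bar 16 x 9 mm, origin at its centre. It floats towards the high side along the plate's x, 16 mm towards -x per rad of clockwise turn of screw_a, and is at vial_x when the plate is level that way; the other screw does not move it.
- bubble_y: Bubble of vial_y, a white bar 16 x 9 mm, origin at its centre. It floats towards the high side along the plate's y, 16 mm towards -y per rad of clockwise turn of screw_b, and is at vial_y when the plate is level that way; the other screw does not move it.
- bottle: White bottle 52 mm across and 130 mm high, bystander; origin under its centre.
- tub: Clear sample box with a blue lid, 106 x 81 x 54 mm, bystander; origin under its centre.
- weight: Steel calibration weight 42 mm across, 64 mm high, bystander; origin under its centre.
- meter: Grey handheld instrument case 75 x 150 x 35 mm, bystander; origin under its centre.
Not all that is in view belongs to the job. There is more than one size of the driver; the job needs the smallest. What is shaped like the part that bears stand_mouth but pink or purple is not meant.

How it is judged:
On the way, in this order (a step that is already met when the one before it is completed fails the run):
1. the driver is drawn out of its stand (tip more than 60 mm from home) (distance between driver and stand_home above 0.06 m), for 0.1 s.
2. the first screw, either one, is turned with the blade in its slot until its bubble lies between its lines (within 5 mm of the middle) (((distance between driver and screw_a below 0.006 m and x of bubble_x in the frame of vial_x between -0.005 and 0.005 m) or (distance between driver and screw_b below 0.006 m and y of bubble_y in the frame of vial_y between -0.005 and 0.005 m))), for 0.2 s.
3. with the blade in a screw's slot, both bubbles lie between their lines (within 5 mm of the middle) ((distance between driver and screw_a below 0.006 m or distance between driver and screw_b below 0.006 m) and x of bubble_x in the frame of vial_x between -0.005 and 0.005 m and y of bubble_y in the frame of vial_y between -0.005 and 0.005 m), for 0.2 s.
At the end, for the whole second after the job is handed in: Each bubble's centre lies within 5 mm of the middle of its vial (the bubble is between the two lines), and the driver stands at rest in its stand, blade down, its tip within 12 mm of its home point and leaning less than 0.12 rad (x of bubble_x in the frame of vial_x between -0.005 and 0.005 m and y of bubble_y in the frame of vial_y between -0.005 and 0.005 m and distance between driver and stand_home below 0.012 m and angle between driver's own z axis and vertical below 0.12 rad and linear speed of driver below 0.02 m/s); the robot touches nothing.
It fails at once if a finger pushes on a screw (contact force between the fingers and screw_a above 1 N or contact force between the fingers and screw_b above 1 N).
It fails at once if a bystander is moved by more than 20 mm (distance of any of bottle, tub, weight, meter from where it was at the start of the episode above 0.02 m).
It also fails if it takes over 64 s, if anything falls off the work surface, if the arm or the gripper's body presses on something with over 40 N, if the wrist force passes 120 N, or if a joint passes its speed limit or range.

## Robot

A 6-joint arm with a two-finger parallel gripper is mounted at the origin on the work surface. World frame = base frame: x ahead of the robot, y to its left, z up, the work surface at z = 0. Lengths are in m, angles in rad, forces in N, time in s.
With the tool pointing down it reaches from about 0.375 to 0.975 m from the base axis. Payload 3.8 kg.
Tool frame: the origin (TCP) lies on the centre line of the jaws, within the pads' length; the fingertips stand 11 mm ahead of it and the grasp point (between the pads) lies 8 mm behind it (bot.tip_reach is the distance from the TCP to the fingertips, in m); z points along the fingers, y is the line along which they close (so a half turn about z gives the same grasp; the last joint's range is limited). The gripper opens to 88 mm and grips with 3 to 60 N. Pads are 18 mm wide; open, the fingers measure 123 mm over their backs; the gripper's body (75 mm by 187 mm) begins 45 mm behind the grasp point.
Start: joints at [-1.293, 0.264, 1.604, -0, 1.274, -0.037], TCP at [0.209, -0.642, 0.22] pointing down, gripper open.
Joint ranges: [-2.63, 2.63], [-0.94, 2.18], [0.31, 2.57], [-1.31, 4.45], [0, 2.66], [-2.55, 2.55]. Speed limits (rad/s): [2.57, 2.57, 3.14, 3.14, 3.14, 3.14].

## Interface

Orientations are given as a unit quaternion [w, x, y, z].
In Python, from rig import bot, jaws, planner, observe, eyes, order gives the robot as it stands. The module is installed in compiled form; this text tells all that it offers. Calls block until the motion is done:
- bot.move_ptp(position, orientation): joint-space move of the TCP to a pose.
- bot.movel(position, rot=None, v=0.15, threshold=None): straight line of the TCP; rot=None keeps the orientation; v is the mean speed in m/s. With threshold (N) it stops when the force on the tool has changed by that much, and returns True; else False.
- bot.set_joints(angles): joint-space move.
- jaws.gripper_to(opening, grasp_force=None): finger opening in m; grasp_force is the grip in N (None keeps the last); returns when the fingers have stopped.
- bot.sleep(seconds).
- planner.inverse_kinematics(position, orientation): joint angles nearest the present ones, or None.
- observe(): the state.
- eyes.get_image(name): name is "scene" or "side" or "wrist"; returns a dict with "color" (400x640x3 uint8, red, green, blue), "range_z" (400x640 float32, m along the optical axis (not along the pixel's ray), 0 where there is no reading), "K" (3x3 intrinsics, pixels), "cam_to_world" (4x4, takes a point from camera to world coordinates); the wrist camera has in their place "hand_eye" (4x4, takes a point from camera to tool coordinates, whose origin is the TCP and whose axes are the flange's). Camera axes: x right, y up, looking along -z (the intrinsics and any distortion apply to the point x, -y, -z); pixel columns grow to the right and rows downward; lengths in m; the calibration is good to about 2 mm. The wrist camera is an equidistant fisheye: a pixel r from the principal point sees the ray r / f radians off the axis. A picture is of the moment at which its call begins: read the wrist's pose just before it.
A pose or a line that the arm cannot do raises bot.IKError and nothing moves.
- order.hand_in(): hands the job in; it is judged then, once.
Trained networks look in the newest picture that a camera, given by its name, has taken for a name from the list of things; names that differ only in an ending like _2 or _b are one class to them, and where a whole thing is asked for, a point or a joint stands for the part that bears it (a point fixed in the world has none). Each returns a list of dicts, best first, with "confidence" (0 to 1); they miss things now and then, are a little off and sometimes report something else, mostly with a low value. They report only what shows in the picture. A call takes as long as a camera call. They do not tell look-alikes from the thing itself.
- eyes.masks_of(camera, target): "pixels" (400x640 bool, what is visible of it).
- eyes.place_of(camera, target): "at" ([x, y, z] in m, in world coordinates, good to about 4 mm: a listed point, or the origin of a listed thing).
The state is a dict: "time": time; "q": joint angles; "joint_vel": joint speeds; "joint_efforts": joint torques, N m; "eef_pos": TCP position; "eef_rot": TCP orientation; "force": force on the tool from outside, world axes, zero at the start; "torque": the same for the moment, N m; "opening": finger opening in m; "gripper_force": force on a finger pad.
Only numpy, scipy, OpenCV 4.12 (cv2) and the standard library are available. Lean on these libraries where they do the work, as an engineer would, in place of code of your own. Each camera call takes 0.05 s, during which the arm holds its last target. There are 200 camera calls.

## Working session

There is one attempt and no reset: what is moved stays moved. The work goes in short steps, each a Python script; the robot and the scene stay as the last script left them, time stands still between calls to the robot, and variables do not carry over. Pictures are saved under pics/ and viewed, at most 10 in all, crops included, and the job is handed in when it is done.

```bash
mkdir -p pics; ls; cat > h.py <<'E'
import numpy as np, cv2
from rig import bot, jaws, planner, observe, eyes, order
def save(im,name): cv2.imwrite('pics/'+name,cv2.cvtColor(im,cv2.COLOR_RGB2BGR))
def world_pts(d):
    """HxWx3 world points from a pinhole image"""
    z=d['range_z'];K=d['K'];v,u=np.mgrid[:400,:640]
    c=np.stack([(u-K[0,2])/K[0,0]*z,-(v-K[1,2])/K[1,1]*z,-z],-1)
    T=d['cam_to_world'];return c@T[:3,:3].T+T[:3,3]
E
python3 - <<'E'
from h import *
np.set_printoptions(precision=4,suppress=True)
o=observe();print(o['time'],o['eef_rot'])
a=[]
for c in ['scene','side']:
    d=eyes.get_image(c);a.append(d['color']);save(d['color'],c+'0.png')
    print(c,d['K'].tolist(),d['cam_to_world'].tolist(),[k for k in d])
    for t in ['driver_grip','stand_mouth','screw_a','vial_x','vial_y','bubble_x','bubble_y','bottle','tub','weight','meter']:
        print(t,[(np.round(r['at'],3).tolist(),round(r['confidence'],2)) for r in eyes.place_of(c,t)][:5])
print(observe()['time'])
E
```

```text
pics
0.0 [-0.0011  0.9876  0.1568 -0.0001]
scene [[427.95584743350065, 0.0, 325.21335316132513], [0.0, 427.95584743350065, 204.52169693798294], [0.0, 0.0, 1.0]] [[-0.570213953932251, -0.5120645793989225, 0.6423752122131999, 1.3900999895105468], [0.8214662961942268, -0.3487447403336923, 0.45118757773959667, 0.5586660997648479], [-0.007012200645152451, 0.7849630390117679, 0.6195029107498382, 0.8917666228931583], [0.0, 0.0, 0.0, 1.0]] ['color', 'range_z', 'K', 'cam_to_world']
driver_grip [([0.384, -0.246, 0.173], 0.87), ([0.486, -0.279, 0.136], 0.53)]
stand_mouth [([0.481, -0.279, 0.087], 0.86), ([0.462, -0.421, 0.093], 0.73), ([0.328, -0.333, 0.086], 0.68)]
screw_a [([0.485, 0.048, 0.044], 0.54), ([0.654, -0.064, 0.05], 0.53)]
vial_x [([0.549, -0.088, 0.057], 0.9), ([0.493, -0.027, 0.058], 0.85)]
vial_y [([0.549, -0.088, 0.057], 0.9), ([0.493, -0.027, 0.058], 0.85)]
bubble_x []
bubble_y []
bottle [([0.391, 0.363, 0.004], 0.7)]
tub [([0.737, -0.256, 0.002], 0.6), ([0.637, -0.394, -0.002], 0.44)]
weight [([0.637, -0.394, 0.001], 0.47)]
meter [([0.792, 0.051, 0.004], 0.95)]
side [[406.551
[... 361 characters left out ...]
.0, 0.0, 0.0, 1.0]] ['color', 'range_z', 'K', 'cam_to_world']
driver_grip [([0.481, -0.275, 0.131], 0.88), ([0.388, 0.363, 0.001], 0.68), ([0.383, -0.246, 0.177], 0.63)]
stand_mouth [([0.328, -0.333, 0.09], 0.92), ([0.481, -0.28, 0.092], 0.68), ([0.461, -0.416, 0.093], 0.58), ([0.793, 0.05, -0.002], 0.2)]
screw_a [([0.651, -0.064, 0.049], 0.55), ([0.485, 0.044, 0.047], 0.51)]
vial_x [([0.55, -0.091, 0.056], 0.67)]
vial_y [([0.55, -0.091, 0.056], 0.67)]
bubble_x []
bubble_y []
bottle [([0.389, 0.364, -0.002], 0.94), ([0.486, -0.276, 0.011], 0.4)]
tub [([0.733, -0.258, 0.0], 0.62)]
weight [([0.635, -0.391, -0.001], 0.94), ([0.389, 0.363, 0.003], 0.37)]
meter [([0.794, 0.05, -0.001], 0.82)]
1.2
```

View pics/scene0.png

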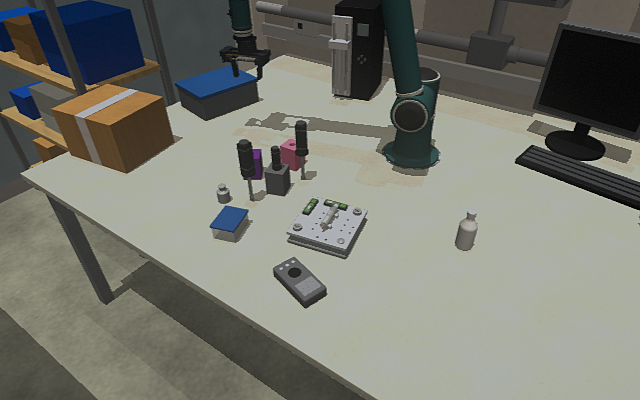

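View pics/side0.png

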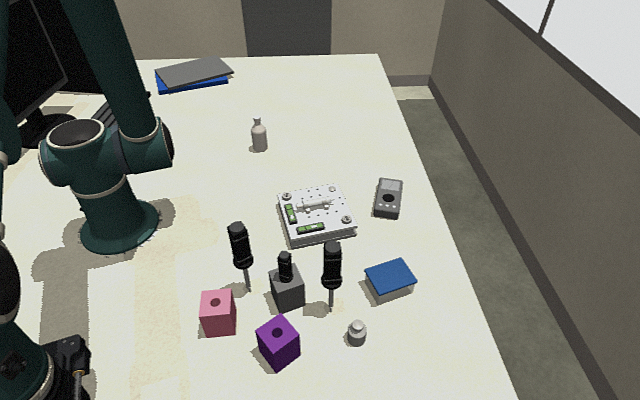

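The grey stand, with the small driver, is at side (287,288) and scene (277,178). The two taller drivers stand beside it at side (240,245) and (332,265). The pink and purple blocks are decoys. The plate is at side (316,213). Next I look from above with the wrist camera.

```bash
cat >> h.py <<'E'
from scipy.spatial.transform import Rotation as Ro
def q(yaw): return np.array([0,np.cos(yaw/2),np.sin(yaw/2),0])   # tool down, tool x at yaw
def wrist():
    s=observe();d=eyes.get_image('wrist')
    w,x,y,z=s['eef_rot'];T=np.eye(4);T[:3,:3]=Ro.from_quat([x,y,z,w]).as_matrix();T[:3,3]=s['eef_pos']
    d['cam_to_world']=T@d['hand_eye'];return d
def rays(d,uv):
    uv=np.asarray(uv,float);K=d['K'];a=(uv[...,0]-K[0,2])/K[0,0];b=(uv[...,1]-K[1,2])/K[1,1]
    r=np.hypot(a,b);s=np.sin(r)/np.maximum(r,1e-9)
    return np.stack([a*s,-b*s,-np.cos(r)],-1)@d['cam_to_world'][:3,:3].T
def wpts(d):
    v,u=np.mgrid[:400,:640];R=rays(d,np.stack([u,v],-1));ax=-d['cam_to_world'][:3,2]
    return d['cam_to_world'][:3,3]+R*(d['range_z']/np.maximum(R@ax,1e-6))[...,None]
def on_plane(d,uv,z):
    R=rays(d,uv);c=d['cam_to_world'][:3,3];return c+R*((z-c[2])/R[...,2])[...,None]
def proj(d,P):
    p=(np.asarray(P)-d['cam_to_world'][:3,3])@d['cam_to_world'][:3,:3];x,y,z=p[...,0],-p[...,1],-p[...,2]
    h=np.hypot(x,y);t=np.arctan2(h,z)/np.maximum(h,1e-9);K=d['K']
    return np.stack([K[0,0]*x*t+K[0,2],K[1,1]*y*t+K[1,2]],-1)
def store(d,name): np.savez(''+name+'.npz',**d);save(d['color'],name+'.png')
def load(name): return dict(np.load(''+name+'.npz'))
def ortho(d,c,half,z,n=500):
    """top view resampled on plane z; +x right, +y up"""
    g=np.linspace(-half,half,n);X,Y=np.meshgrid(c[0]+g,c[1]-g)
    m=proj(d,np.stack([X,Y,np.full_like(X,z)],-1)).astype(np.float32)
    return cv2.remap(d['color'],m[...,0],m[...,1],cv2.INTER_CUBIC)
E
python3 - <<'E'
from h import *
np.set_printoptions(precision=4,suppress=True)
bot.movel([0.209,-0.642,0.40],v=0.4)
bot.move_ptp([0.481,-0.279,0.40],q(0))
print(observe()['time'],observe()['q'])
d=wrist();store(d,'wA');print(d['K'],d['hand_eye'])
for t in ['driver_grip','stand_mouth']: print(t,[(np.round(r['at'],4).tolist(),round(r['confidence'],2)) for r in eyes.place_of('wrist',t)])
bot.move_ptp([0.57,-0.0,0.36],q(0))
d=wrist();store(d,'wB')
for t in ['screw_a','vial_x','bubble_x','meter']: print(t,[(np.round(r['at'],4).tolist(),round(r['confidence'],2)) for r in eyes.place_of('wrist',t)])
print(observe()['time'],observe()['q'])
A=load('wA');P=wpts(A)
m=(np.hypot(P[...,0]-.481,P[...,1]+.279)<.04)&(P[...,2]>.12);print('top z',np.percentile(P[m][:,2],[5,50,90,98]),m.sum())
a=ortho(A,(.481,-.279),.16,.16,400);b=ortho(d,(.57,0),.14,.05,400)
save(np.hstack([a,b]),'ab.png')
E
```

```text
3.4583 [-0.5714 -0.0202  1.5981 -0.0004  1.5644  1.0001]
[[309.7069   0.     326.3187]
 [  0.     309.7069 196.4011]
 [  0.       0.       1.    ]] [[ 0.0002  0.9618  0.2738  0.07  ]
 [ 1.     -0.0001 -0.0004  0.0008]
 [-0.0003  0.2738 -0.9618 -0.1651]
 [ 0.      0.      0.      1.    ]]
driver_grip [([0.738, -0.3628, 0.0189], 0.94), ([0.5559, -0.1498, 0.02], 0.82), ([0.4789, -0.2781, 0.1271], 0.63)]
stand_mouth [([0.481, -0.276, 0.0924], 0.84), ([0.4627, -0.415, 0.0889], 0.73), ([0.3284, -0.3323, 0.0905], 0.55)]
screw_a [([0.6471, -0.0673, 0.0517], 0.63), ([0.487, 0.0412, 0.0441], 0.56)]
vial_x [([0.4916, -0.0287, 0.0541], 0.94), ([0.5493, -0.0887, 0.0616], 0.56)]
bubble_x [([0.554, -0.0892, 0.0571], 0.58), ([0.4979, -0.0482, 0.0549], 0.52)]
meter [([0.7918, 0.0498, -0.0023], 0.74), ([0.5499, -0.0915, 0.0589], 0.29)]
4.9917 [-0.0457  0.0096  1.6378 -0.0001  1.4937  1.527 ]
top z [0.4967 0.5183 0.5252 0.526 ] 21323
```

View pics/ab.png

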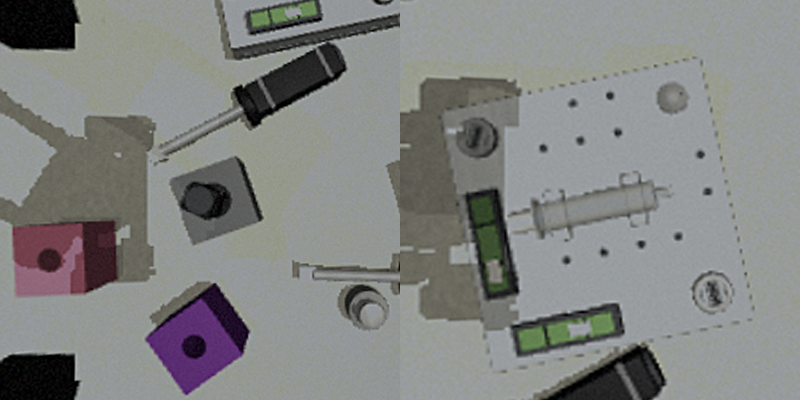

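Both large drivers have toppled since the first pictures and now lie on the bench, clear of the stand. The grey stand with the upright driver is at ortho (210,200). screw_a is at (477,138) and screw_b at (713,293). bubble_x is at about (580,327), to the right of its middle, and bubble_y at about (493,270), low. I take close-ups of both screws and the driver next.

```bash
python3 - <<'E'
from h import *
np.set_printoptions(precision=4,suppress=True)
bot.move_ptp([0.487,0.041,0.11],q(0)); d=wrist();store(d,'cA')
print([(np.round(r['at'],4).tolist(),round(r['confidence'],2)) for r in eyes.place_of('wrist','screw_a')])
bot.movel([0.487,0.041,0.16],v=.4)
bot.move_ptp([0.65,-0.066,0.11],q(0)); e=wrist();store(e,'cB')
print([(np.round(r['at'],4).tolist(),round(r['confidence'],2)) for r in eyes.place_of('wrist','screw_b')])
bot.movel([0.65,-0.066,0.3],v=.4)
bot.move_ptp([0.48,-0.278,0.25],q(0)); f=wrist();store(f,'cD')
print([(np.round(r['at'],4).tolist(),round(r['confidence'],2)) for r in eyes.place_of('wrist','driver_grip')])
print([(np.round(r['at'],4).tolist(),round(r['confidence'],2)) for r in eyes.place_of('wrist','stand_mouth')])
print(observe()['time'])
for n,x,c in (('A',d,(.487,.041)),('B',e,(.65,-.066))):
    P=wpts(x);m=(np.hypot(*(P[...,:2]-c).T).T<.013)&(P[...,2]<.1);print(n,np.percentile(P[m][:,2],[5,20,50,80,95]))
P=wpts(f);m=(np.hypot(P[...,0]-.48,P[...,1]+.278)<.03)&(P[...,2]<.2)
print(np.histogram(P[m][:,2],bins=np.arange(.08,.2,.005)))
t=P[m][:,2].copy();zt=np.percentile(t,97);k=m&(P[...,2]>zt-.006);pts=P[k][:,:2]
print(zt,pts.shape,cv2.minAreaRect((pts*1000).astype(np.float32)))
im=np.hstack([ortho(d,(.487,.041),.025,.05,266),ortho(e,(.65,-.066),.025,.05,266),ortho(f,(.48,-.278),.035,.168,266)])
w=load('wB')
im2=np.hstack([ortho(d,(.5,-.03),.07,.0555,399),ortho(w,(.55,-.09),.07,.0555,399)])
save(im,'c1.png');save(im2,'c2.png');cv2.imwrite('pics/c12.png',np.vstack([cv2.imread('pics/c1.png'),cv2.imread('pics/c2.png')[:,:798][:330]]))
E
```

```text
[([0.4871, 0.044, 0.0427], 0.72), ([0.6507, -0.0665, 0.0528], 0.71), ([0.5474, -0.0872, 0.0602], 0.19)]
[([0.6473, -0.0696, 0.052], 0.72)]
[([0.5568, -0.1511, 0.0184], 0.98), ([0.4812, -0.2793, 0.1279], 0.86)]
[([0.325, -0.3349, 0.0879], 0.86), ([0.4818, -0.2773, 0.0945], 0.85), ([0.4614, -0.4154, 0.0899], 0.69)]
9.1833
A [0.0437 0.0481 0.0538 0.055  0.0557]
B [0.0494 0.0536 0.0563 0.0571 0.0577]
(array([  0, 202, 930, 145,  20,  17,  38,  26,  25,  29,  34,  29,  30,
        35,  32,  48,  46, 231, 607,   1,   0,   0,   0]), array([0.08 , 0.085, 0.09 , 0.095, 0.1  , 0.105, 0.11 , 0.115, 0.12 ,
       0.125, 0.13 , 0.135, 0.14 , 0.145, 0.15 , 0.155, 0.16 , 0.165,
       0.17 , 0.175, 0.18 , 0.185, 0.19 , 0.195]))
0.1733313723887404 (809, 2) ((482.5878601074219, -279.52545166015625), (24.894014358520508, 24.318387985229492), 65.53160095214844)
```

View pics/c12.png

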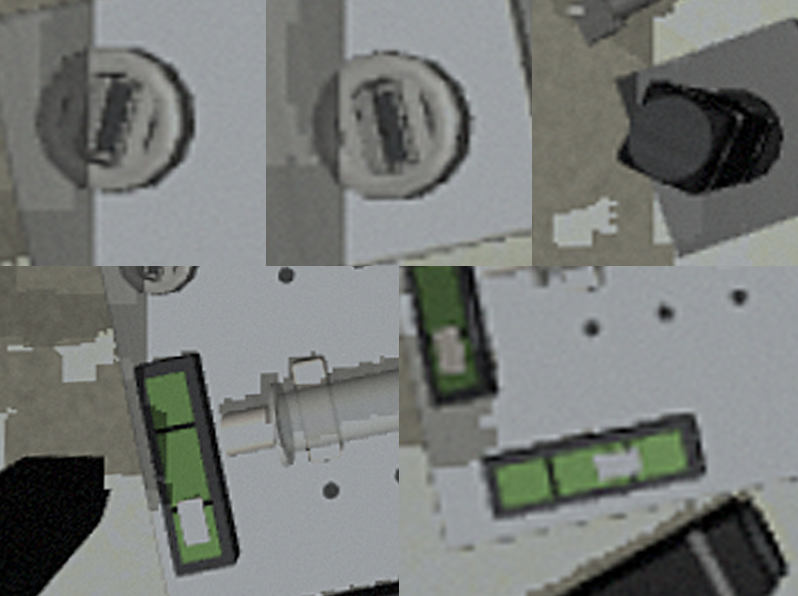

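The slots run at about 80° on A (112,120) and 99° on B (390,125). The handle's flats are at 65.5° and -24.5°. I now measure the slots and bubbles from the stored pictures, then grasp the driver.

```bash
cat >> h.py <<'E'
def screw_meas(d,c,z):
    n=400;h=.02;g=cv2.cvtColor(ortho(d,c,h,z,n),cv2.COLOR_RGB2GRAY);g=cv2.GaussianBlur(g,(9,9),0)
    v,u=np.mgrid[:n,:n];r=np.hypot(u-n/2,v-n/2)*2*h/n
    ins=r<.0115;m=((g<np.percentile(g[ins],14))&(r<.0105)).astype(np.uint8)
    k,l,s,ce=cv2.connectedComponentsWithStats(m);i=1+np.argmax(s[1:,4])
    p=np.argwhere(l==i)[:,::-1].astype(float);p[:,1]*=-1
    w,V=np.linalg.eigh(np.cov((p-p.mean(0)).T));ctr=p.mean(0)*2*h/n+[-h,h]+np.array(c)
    return ctr,np.degrees(np.arctan2(V[1,1],V[0,1]))%180,np.sqrt(w*12)*2*h/n
def bubbles(d,c,half=.06,z=.0565):
    """green window + white bubble at c: centre of window, its angle, bubble offset along the long axis (m)"""
    n=600;im=ortho(d,c,half,z,n);hsv=cv2.cvtColor(im,cv2.COLOR_RGB2HSV)
    gm=cv2.inRange(hsv,(40,80,40),(85,255,255));gm=cv2.morphologyEx(gm,cv2.MORPH_CLOSE,np.ones((int(.02*n/2/half),)*2,np.uint8))
    k,l,s,ce=cv2.connectedComponentsWithStats(gm);i=1+np.argmin(np.hypot(*(ce[1:]-n/2).T)+1e4*(s[1:,4]<1500))
    p=np.argwhere(l==i)[:,::-1].astype(np.float32);(cx,cy),(w,h),a=cv2.minAreaRect(p)
    wm=cv2.inRange(hsv,(0,0,110),(180,60,255))&cv2.erode((l==i).astype(np.uint8)*255,np.ones((5,5)))
    k2,l2,s2,c2=cv2.connectedComponentsWithStats(wm);j=1+np.argmax(s2[1:,4])
    b=c2[j]-[cx,cy];sc=2*half/n
    ang=np.radians(a if w>h else a+90);ax=np.array([np.cos(ang),np.sin(ang)])
    if abs(ax[0])>abs(ax[1]): ax*=np.sign(ax[0])
    else: ax*=-np.sign(ax[1])
    return np.array([c[0]-half+cx*sc,c[1]+half-cy*sc]),np.degrees(np.arctan2(-ax[1],ax[0])),max(w,h)*sc,min(w,h)*sc,b@ax*sc,s2[j,4]*sc*sc*1e6
E
python3 - <<'E'
from h import *
np.set_printoptions(precision=4,suppress=True)
for n,c,z in (('cA',(.4875,.0425),.0545),('cB',(.649,-.067),.0565)):
    d=load(n)
    for _ in range(2):
        r=screw_meas(d,c,z); c=tuple(r[0])
    print(n,r)
    P=wpts(d);m=(np.hypot(P[...,0]-c[0],P[...,1]-c[1])<.025)&(P[...,2]<.065)&(P[...,2]>z-.0035);(x,y),rr=cv2.minEnclosingCircle((P[m][:,:2]*1e3).astype(np.float32));print('rim',x,y,rr)
for n,c in (('wB',(.493,-.028)),('wB',(.55,-.09)),('cA',(.493,-.028)),('cB',(.55,-.09))):
    try: print(n,bubbles(load(n),c))
    except Exception as e: print(n,e)
E
```

```text
cA (array([0.4847, 0.0439]), np.float64(74.40961553218963), array([0.0035, 0.0124]))
rim 484.29290771484375 43.4691047668457 14.211841583251953
cB (array([ 0.65  , -0.0644]), np.float64(104.16343017448416), array([0.0037, 0.015 ]))
rim 649.4419555664062 -64.59156799316406 14.224271774291992
wB (array([ 0.4947, -0.031 ]), np.float64(101.2622299194336), 0.06667868041992187, 0.015357341003417967, np.float64(-0.018795570258218403), np.float64(119.67999999999998))
wB (array([ 0.548 , -0.0911]), np.float64(11.611488342285165), 0.06598843994140624, 0.014902346801757812, np.float64(0.009152569046752233), np.float64(157.43999999999997))
cA (array([ 0.4947, -0.0305]), np.float64(101.67371368408205), 0.06591523437499999, 0.01440160675048828, np.float64(-0.019248429040614863), np.float64(147.95999999999995))
cB (array([ 0.5334, -0.0943]), np.float64(11.976135253906259), 0.036621533203124994, 0.014282218933105467, np.float64(0.016816225408373933), np.float64(1.8399999999999999))
```

```bash
python3 - <<'E'
from h import *
np.set_printoptions(precision=4,suppress=True)
# grasp: tool x along 65.5 deg (y along -24.5)
yaw=np.radians(65.5); g=np.array([.4818,-.2787,.142])
jaws.gripper_to(.06,40)
bot.move_ptp([g[0],g[1],.24],q(yaw));
bot.movel(g+[0,0,-.008],v=.15)
s=observe();print(s['time'],s['q'],s['force'])
jaws.gripper_to(0.0,45);s=observe();print(s['opening'],s['gripper_force'],s['force'],s['eef_pos'])
bot.movel(g+[0,0,.132],v=.15);s=observe();print(s['time'],s['opening'],s['force'],s['eef_pos'])
d=wrist();store(d,'t1')
p=s['eef_pos']+np.array([0,0,-.12]);uv=proj(d,p);print(uv)
u,v=uv.astype(int);c=d['color'][max(v-70,0):v+70,max(u-70,0):u+70]
a=cv2.resize(c,None,fx=2.8,fy=2.8,interpolation=cv2.INTER_CUBIC)
e=eyes.get_image('side');np.savez('s1.npz',**e)
K=e['K'];T=np.linalg.inv(e['cam_to_world']);pc=T[:3,:3]@p+T[:3,3];u,v=int(K[0,2]+K[0,0]*pc[0]/-pc[2]),int(K[1,2]-K[1,1]*pc[1]/-pc[2])
b=cv2.resize(e['color'][v-70:v+70,u-50:u+50],None,fx=2.8,fy=2.8,interpolation=cv2.INTER_CUBIC)
h=min(a.shape[0],b.shape[0]);save(np.hstack([a[:h],b[:h]]),'t1z.png')
E
```

```text
11.6833 [-0.5692  0.1115  1.9478  0.      1.0808 -0.1415] [-0.0918 -0.3501 -0.1115]
0.023410672775210556 44.98469889163971 [ 1.0589 -0.0452  1.4734] [ 0.482  -0.2788  0.1343]
13.4 0.023248074726904454 [-0.8519 -1.1728 -0.7588] [ 0.4812 -0.2783  0.2726]
[326.5579 184.4967]
```

View pics/t1z.png

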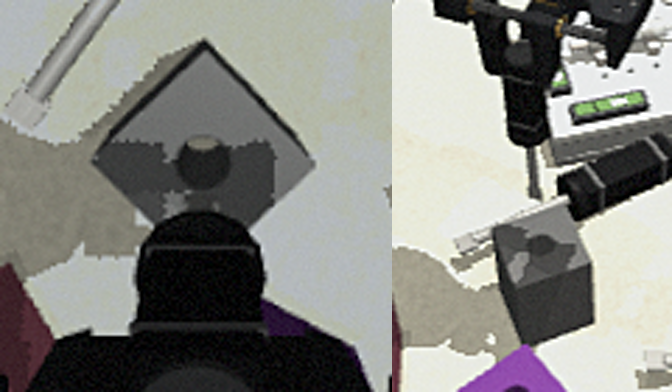

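The driver is out, but the collar hides the blade from the wrist camera. I hold the tip up near the side camera to read the blade's direction and the tip's position.

```bash
python3 - <<'E'
from h import *
np.set_printoptions(precision=4,suppress=True)
tip=np.array([.53,-.50,.47])
bot.move_ptp(tip+[0,0,.121],q(0));s=observe();print(s['time'],s['eef_pos'],s['eef_rot'])
e=eyes.get_image('side');np.savez('s2.npz',**e)
p=s['eef_pos']+np.array([0,0,-.121])
K=e['K'];T=np.linalg.inv(e['cam_to_world'])
def pr(p):
    pc=T[:3,:3]@p+T[:3,3];return K[0,2]+K[0,0]*pc[0]/-pc[2],K[1,2]-K[1,1]*pc[1]/-pc[2],-pc[2]
u,v,dep=pr(p);print(u,v,dep,pr(p+[0,0,.078]))
u,v=int(u),int(v);print('crop origin',u-40,v-75)
save(cv2.resize(e['color'][v-75:v+25,u-40:u+40],None,fx=6,fy=6,interpolation=cv2.INTER_NEAREST),'s2.png')
E
```

```text
14.95 [ 0.5303 -0.4997  0.5898] [-0.0007  1.      0.0005 -0.0006]
307.67849593839856 238.2890600978625 0.5217819618012803 (np.float64(306.5247428343356), np.float64(193.08088007178083), np.float64(0.4688652834463841))
crop origin 267 163
```

View pics/s2.png

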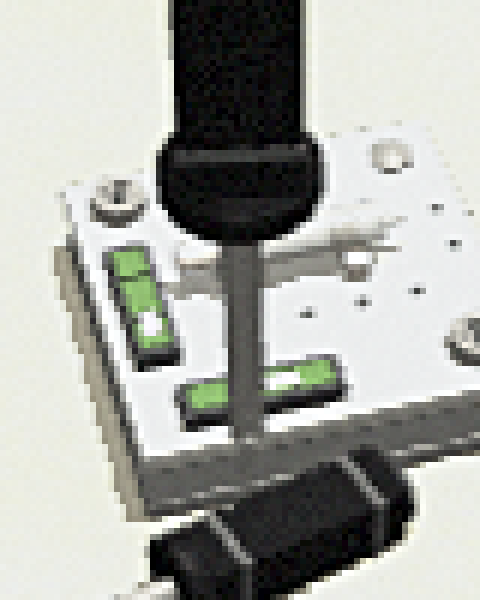

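```bash
python3 - <<'E'
from h import *
np.set_printoptions(linewidth=200)
e=load('s2');g=e['color'].mean(-1).astype(int)
print(g[222:248,298:318]);print((e['range_z'][222:248:1,298:318]*1000).astype(int))
E
```

```text
[[250 240 237 236 237 245 230  58  78  89  86  70 101 204 254 251 252 253 254 239]
 [247 239 237 237 240 249 227  53  82  88  85  73 106 214 243 160 165 128 118 119]
 [243 240 238 242 243 254 243  56  83  90  83  77  73 107 115 106  90  86 159 141]
 [247 248 249 254 251 213 158  61  82  87  87  75  89 158 207 234 252 254 239 142]
 [191 178 158 109 110 119 104  66  86  91  87  76 106 210 255 251 253 255 254 188]
 [ 91 108 151 142 149 154 136  68  89  87  85  79  65 183 255 212 201 143  85 124]
 [121 150 155 151 153 159 137  70  83  91  82  85  99 122 134 118  98  98  96  98]
 [112 161 155 158 162 162 149  81  89  87  86  89  94 100 100  74  47  36  32  29]
 [106 142 157 127 120 124  93  75  83  83  85  85  83  41  33  26  20   9   6  10]
 [ 95  92 100  99 103  90  71  65  82  90  88  90  76  35   3  34 102 131 192 255]
 [100  70  33  39  34  38  32  67  84  88  99  90  96 145 230 255 255 254 252 249]
 [ 13  23  15   6   7  19  43  55  86  87  85  87 121 221 255 250 252 253 255 255]
 [ 41  37 106 165 238 255 254 138  71  85  83  86  96 198 255 254 229 169 132 119]
 [252 255 254 251 251
[... 3037 characters left out ...]
 1120 1120 1122 1121 1123 1120  516  515 1121 1120 1120 1121 1127 1121 1123 1124]
 [1118 1121 1120 1120 1122 1120 1120 1119 1117 1122  516  517 1118 1120 1119 1118 1120 1121 1124 1085]
 [1117 1120 1113 1119 1119 1118 1116 1111 1118 1119 1119 1120 1121 1119 1120 1124 1086 1085 1086 1086]
 [1113 1113 1115 1116 1115 1113 1111 1117 1113 1119 1114 1121 1123 1121 1075 1081 1079 1080 1084 1083]
 [1116 1111 1114 1113 1116 1114 1116 1117 1120 1113 1120 1122 1076 1080 1076 1076 1078 1079 1081 1077]
 [1114 1112 1114 1116 1118 1120 1116 1118 1121 1077 1074 1076 1069 1075 1075 1073 1073 1075 1075 1074]
 [1113 1120 1118 1121 1121 1121 1123 1070 1071 1073 1069 1069 1073 1076 1074 1075 1073 1073 1072 1072]]
```

Depth shows only the thin edge (2 px, column 308–309, rows 236–242) facing the camera, so the blade's width lies along the tool's y. The tip is where I expected it. Next I refine the slot angles.

```bash
cat >> h.py <<'E'
from scipy.optimize import minimize
def slot_fit(d,c,z):
    n=240;h=.015;g=cv2.GaussianBlur(cv2.cvtColor(ortho(d,c,h,z,n),cv2.COLOR_RGB2GRAY),(5,5),0).astype(np.float32)
    # flatten the shadow: divide by column-wise/large median is unreliable; use local contrast
    best=None;v,u=np.mgrid[:n,:n];X=(u-n/2)*2*h/n;Y=-(v-n/2)*2*h/n
    for a in np.radians(np.arange(0,180,2)):
        ca,sa=np.cos(a),np.sin(a)
        for dx in np.arange(-.004,.0041,.001):
            for dy in np.arange(-.004,.0041,.001):
                s=(X-dx)*ca+(Y-dy)*sa;t=-(X-dx)*sa+(Y-dy)*ca
                i=(abs(s)<.0065)&(abs(t)<.0018);o=(abs(s)<.0065)&(abs(t)>.0032)&(abs(t)<.005)
                q_=g[i].mean()-g[o].mean()
                if best is None or q_<best[0]: best=(q_,np.degrees(a),c[0]+dx,c[1]+dy)
    return best
E
python3 - <<'E'
from h import *
ims=[]
for n,c,z in (('cA',(.4845,.0437),.0505),('cB',(.6495,-.0645),.0525)):
    d=load(n);b=slot_fit(d,c,z);print(n,b)
    im=ortho(d,c,.02,z,400);s=1e4;a=np.radians(b[1]);m=np.array([200+(b[2]-c[0])*s,200-(b[3]-c[1])*s])
    v=np.array([np.cos(a),-np.sin(a)])
    cv2.line(im,tuple(int(x) for x in m-v*85),tuple(int(x) for x in m+v*85),(255,0,0),1);ims.append(im)
save(np.hstack(ims),'slots.png')
E
```

```text
cA (np.float32(-56.721962), np.float64(76.0), np.float64(0.4845), np.float64(0.044700000000000004))
cB (np.float32(-64.60782), np.float64(102.0), np.float64(0.6495), np.float64(-0.0645))
```

View pics/slots.png

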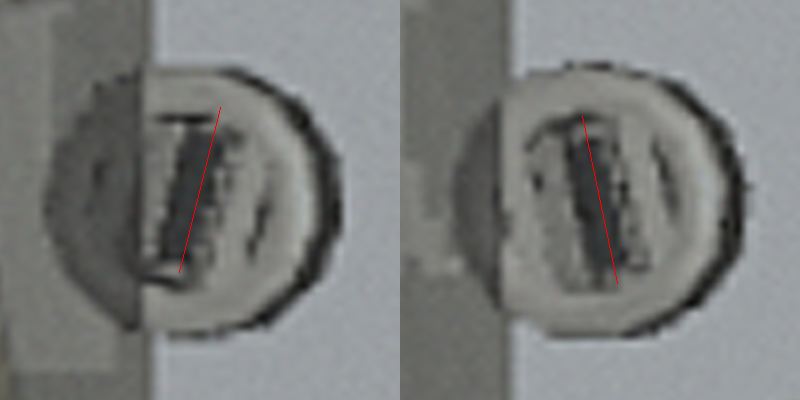

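Slots: A at about 77°, centre (0.484, 0.0438); B at about 101.5°, centre (0.6493, −0.0646). I start with B because the present wrist yaw is close to what it needs.

```bash
python3 - <<'E'
from h import *
np.set_printoptions(precision=4,suppress=True)
yaw=np.radians(11.5);c=np.array([.6493,-.0646])
bot.move_ptp([*c,.215],q(yaw));s=observe();print(s['time'],s['eef_pos'],s['force'])
bot.movel([*c,.188],v=.1);bot.sleep(.1)
hit=bot.movel([*c,.160],v=.03,threshold=5);s=observe();print(hit,s['time'],s['eef_pos'],s['force'],s['torque'])
E
```

```text
17.1083 [ 0.6502 -0.0656  0.2162] [-0.1804 -0.2934 -1.9069]
True 18.2417 [ 0.6495 -0.0645  0.1712] [-0.971   0.4802  4.0647] [0.0274 0.0942 0.0549]
```

```bash
python3 - <<'E'
from h import *
np.set_printoptions(precision=4,suppress=True)
c=np.array([.6493,-.0646,.1708])
for a in (35,60,84):
    bot.move_ptp(c,q(np.radians(a)));s=observe();print(a,s['time'],s['eef_pos'],s['force'],s['torque'],s['opening'])
d=wrist();store(d,'b1')
e=eyes.get_image('scene');np.savez('b1s.npz',**e)
for n,p in (('vy',(.4947,-.0308)),('vx',(.548,-.0911))):
    try: print(n,bubbles(d,p))
    except Exception as x: print(n,x)
save(np.hstack([ortho(d,(.53,-.05),.09,.0565,400),cv2.resize(e['color'][185:265,270:390],None,fx=3.33,fy=5)]),'b1z.png')
E
```

```text
35 18.7167 [ 0.6495 -0.0647  0.1711] [-0.8439 -1.5608  3.8559] [-0.1756  0.0394  0.0106] 0.02367119398634995
60 19.2167 [ 0.6496 -0.0648  0.1708] [ 0.3705 -0.4431  0.889 ] [-0.2698 -0.307  -0.0334] 0.02327063754629507
84 19.7 [ 0.6496 -0.0646  0.1704] [ 2.3871 -0.7164 -2.93  ] [-0.2684 -0.7459 -0.0913] 0.023849387126757642
vy (array([ 0.4954, -0.0308]), np.float64(101.7682876586914), 0.06582012939453125, 0.014970245361328124, np.float64(-0.0034719979286895156), np.float64(154.95999999999998))
vx (array([ 0.5485, -0.0907]), np.float64(11.565940856933592), 0.0658099609375, 0.01463162384033203, np.float64(0.008554464076205564), np.float64(137.76))
```

View pics/b1z.png

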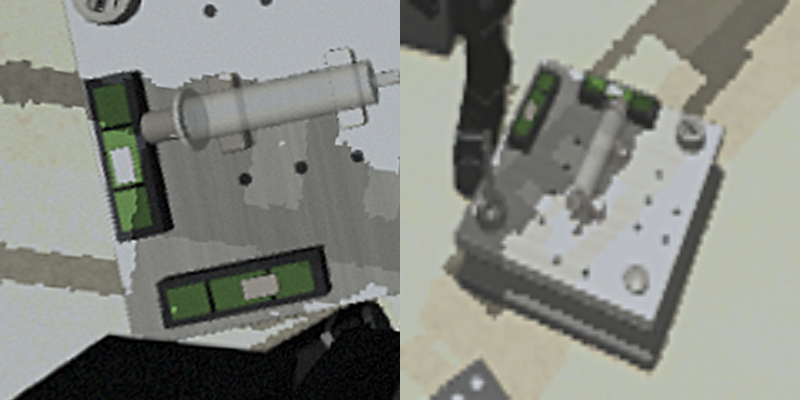

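bubble_y at (120,165) is now between its lines, about 3.5 mm low. bubble_x at (260,287) is still off to +x. I turn B about 12° more, then go to A.

```bash
python3 - <<'E'
from h import *
np.set_printoptions(precision=4,suppress=True)
c=np.array([.6493,-.0646,.1708])
bot.move_ptp(c,q(np.radians(96)));bot.sleep(.3)
d=wrist();print('vy',bubbles(d,(.4954,-.0308))[4:],observe()['torque'])
bot.move_ptp(c,q(np.radians(90)))   # relieve, within play
s=observe();print(s['force'],s['torque'])
bot.movel(c+[0,0,.045],v=.1)
d=wrist();print('vy',bubbles(d,(.4954,-.0308))[4:])
a=np.array([.484,.0438])
bot.move_ptp([*a,.215],q(np.radians(167)));bot.movel([*a,.188],v=.1);bot.sleep(.1)
hit=bot.movel([*a,.155],v=.03,threshold=5);s=observe();print(hit,s['time'],s['eef_pos'],s['force'],s['torque'])
E
```

```text
vy (np.float64(-0.00022554538159140416), np.float64(152.99999999999997)) [-0.1395 -1.2214 -0.0827]
[-0.3656 -0.1837 -1.6209] [-0.0577 -0.0094  0.0257]
vy (np.float64(9.990459371833892e-05), np.float64(129.92))
True 23.65 [0.4844 0.0438 0.1693] [-0.8837  0.0916  3.7327] [-0.0128  0.0375 -0.0196]
```

```bash
python3 - <<'E'
from h import *
np.set_printoptions(precision=4,suppress=True)
c=np.array([.4842,.0438,.1689])
for a in (150,135):
    bot.move_ptp(c,q(np.radians(a)));s=observe();print(a,s['time'],s['eef_pos'],s['force'],s['torque'])
bot.sleep(.2)
d=wrist();store(d,'a1')
for n,p in (('vy',(.4954,-.0308)),('vx',(.5485,-.0907))):
    try: print(n,bubbles(d,p))
    except Exception as x: print(n,x)
E
```

```text
150 24.0333 [0.4846 0.0437 0.1694] [-0.6451 -0.4429  3.8237] [-0.0406  0.0159  0.0349]
135 24.3917 [0.4846 0.0437 0.1696] [-0.7525 -1.0438  5.3866] [-0.1786  0.1517  0.0764]
vy attempt to get argmax of an empty sequence
vx (array([ 0.5672, -0.0861]), np.float64(12.99462127685547), 0.02483948059082031, 0.01451093292236328, np.float64(-0.008818993007898124), np.float64(1.7999999999999996))
```

```bash
cat >> h.py <<'E'
def projp(d,P):
    T=np.linalg.inv(d['cam_to_world']);p=np.asarray(P)@T[:3,:3].T+T[:3,3];K=d['K']
    return np.stack([K[0,2]-K[0,0]*p[...,0]/p[...,2],K[1,2]+K[1,1]*p[...,1]/p[...,2]],-1)
E
python3 - <<'E'
import h;from h import *
e=eyes.get_image('side');np.savez('a1s.npz',**e);d=load('a1')
w=h.proj
im=[ortho(d,(.53,-.05),.09,.0565,400)]
h.proj=projp
for n in ('s1','a1s'):
    x=load(n)
    for c in ((.5485,-.0907),(.4954,-.0308)):
        try: print(n,bubbles(x,c))
        except Exception as ex: print(n,ex)
im.append(ortho(load('a1s'),(.53,-.05),.09,.0565,400))
save(np.hstack(im),'a1z.png')
E
```

```text
s1 (array([ 0.54788129, -0.08983489]), np.float64(12.395401000976564), 0.06698159179687499, 0.015448866271972655, np.float64(0.009664074762120589), np.float64(162.91999999999996))
s1 (array([ 0.50279627, -0.05148525]), np.float64(67.33544158935548), 0.02802604370117187, 0.01573587646484375, np.float64(0.001286054672629987), np.float64(52.12))
a1s (array([ 0.5478894 , -0.09117745]), np.float64(13.069320678710945), 0.06715008544921874, 0.01558555450439453, np.float64(0.005960377950619556), np.float64(173.04))
a1s (array([ 0.49461248, -0.0314402 ]), np.float64(103.67131042480469), 0.06650408325195312, 0.01679146575927734, np.float64(0.0012891321399718615), np.float64(184.11999999999998))
```

View pics/a1z.png

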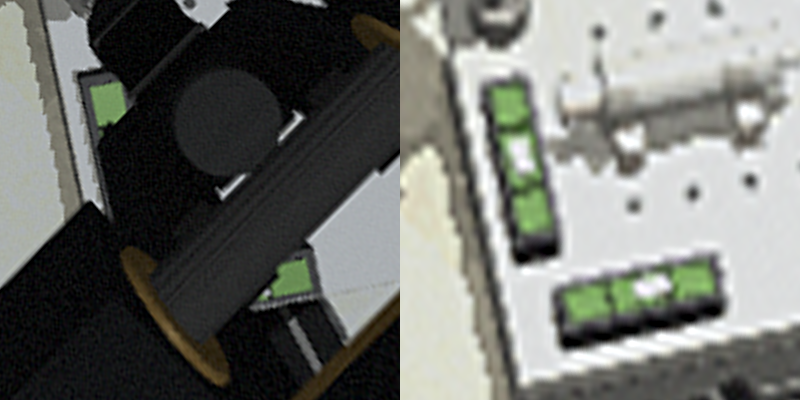

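The gripper hides the vials from the wrist camera. The side view shows bubble_x at (653,287), about 5.5 mm to +x, and bubble_y at (522,152), centred. I turn A about 19° more.

```bash
python3 - <<'E'
import h;from h import *
np.set_printoptions(precision=4,suppress=True)
h.proj=projp
c=np.array([.4842,.0438,.1689])
def look():
    e=eyes.get_image('side');r=[bubbles(e,p)[4] for p in ((.5485,-.0907),(.4954,-.0308))];print(r);return r
bot.move_ptp(c,q(np.radians(116)));bot.sleep(.3);r=look()
a=116
if abs(r[0]-.0006)>.0015:
    a-=np.degrees((r[0]-.0006)/.016);bot.move_ptp(c,q(np.radians(a)));bot.sleep(.3);look()
s=observe();print(a,s['time'],s['force'],s['torque'],s['eef_pos'])
bot.move_ptp(c,q(np.radians(a+6)));bot.sleep(.3)
bot.movel(c+[0,0,.06],v=.1);look();print(observe()['time'])
E
```

```text
[np.float64(0.0006226223430792016), np.float64(0.0015816847791798767)]
116 25.4583 [-1.7904 -0.7703  7.694 ] [-0.1107  0.39    0.045 ] [0.4846 0.0437 0.1699]
[np.float64(0.0007577807797972858), np.float64(0.0016655630236061898)]
26.8083
```

Both bubbles are centred. Now the driver goes back to the stand, in the pose it was drawn from.

```bash
python3 - <<'E'
from h import *
np.set_printoptions(precision=4,suppress=True)
g=np.array([.482,-.2788])
s=observe();bot.movel(s['eef_pos']+[0,0,.06],v=.25)
bot.move_ptp([*g,.28],q(np.radians(65.5)));bot.movel([*g,.235],v=.15);bot.sleep(.2)
s=observe();print(s['time'],s['eef_pos'],s['force'])
h1=bot.movel([*g,.150],v=.08,threshold=6);s=observe();print(h1,s['time'],s['eef_pos'],s['force'])
if not h1:
    h2=bot.movel([*g,.131],v=.03,threshold=5);s=observe();print(h2,s['time'],s['eef_pos'],s['force'])
E
```

```text
29.0667 [ 0.4829 -0.279   0.2367] [ 0.1311 -0.0786 -1.3589]
False 30.275 [ 0.4825 -0.2791  0.1508] [ 0.5419  1.108  -0.8699]
True 30.8083 [ 0.482  -0.2788  0.1342] [-0.6012 -0.6431  4.0438]
```

Contact came at TCP z = 0.1342, the same height as at the start, so the collar is seated. I release, back off and check.

```bash
python3 - <<'E'
import h;from h import *
np.set_printoptions(precision=4,suppress=True)
jaws.gripper_to(.06);bot.sleep(.2)
bot.movel([.482,-.2788,.30],v=.2);bot.sleep(.3)
f=wrist();store(f,'end')
P=wpts(f);m=(np.hypot(P[...,0]-.482,P[...,1]+.279)<.03)&(P[...,2]<.2)
zt=np.percentile(P[m][:,2],97);k=m&(P[...,2]>zt-.006);print(zt,cv2.minAreaRect((P[k][:,:2]*1e3).astype(np.float32)))
h.proj=projp
e=eyes.get_image('side');print([bubbles(e,p)[4] for p in ((.5485,-.0907),(.4954,-.0308))])
for c in('side','scene'):
    if c=='scene': eyes.get_image(c)
    for t in ('bottle','tub','weight','meter'): print(c,t,[np.round(r['at'],3).tolist() for r in eyes.place_of(c,t)][:1])
save(e['color'],'end_side.png');print(observe()['time'],observe()['force'])
E
```

```text
0.1734098475887899 ((482.2601623535156, -278.7489013671875), (22.604618072509766, 22.72266387939453), 65.90438079833984)
[np.float64(5.469020881189746e-05), np.float64(0.0021387863866985097)]
side bottle []
side tub [[0.736, -0.257, 0.003]]
side weight [[0.635, -0.391, -0.0]]
side meter [[0.793, 0.053, -0.001]]
scene bottle [[0.39, 0.365, 0.001]]
scene tub [[0.737, -0.261, 0.006]]
scene weight [[0.636, -0.394, 0.002]]
scene meter [[0.79, 0.05, 0.003]]
33.525 [-0.5012  0.8356  0.16  ]
```

View pics/end_side.png

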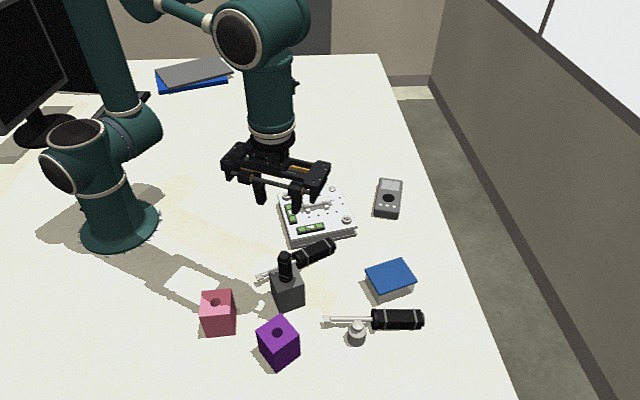

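The driver stands upright in the grey stand at (287,285). Both bubbles are between their lines, the bystanders have not moved, and the gripper is clear.

```bash
python3 -c "
from rig import order
print(order.hand_in())"
```

```text
the job is handed in; nothing more can be done
None
```

The job is handed in at about 34 s on the robot's clock: both bubbles were between their lines (within about 2 mm of the middle), the driver was home and upright in its stand, and the bystanders had not moved; two large look-alike drivers toppled onto the bench early on, untouched by the arm as far as I could tell.

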